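# Clip the spice jar into its rack

## Robot

A 6-joint arm with a two-finger parallel gripper is mounted at the origin on a cart in front of the work surface, level with it; the furniture and walls round the work are solid. World frame = base frame: x ahead of the robot, y to its left, z up, the work surface at z = 0. Lengths are in m, angles in rad, forces in N, time in s.
With the tool pointing down it reaches from about 0.375 to 0.975 m from the base axis. Payload 3.8 kg.
Tool frame: the origin (TCP) lies midway between the tips of the shut fingers; the grasp point (between the pads) lies 19 mm behind it; x points along the fingers, y is the direction in which the jaws open and shut, and the axes are right-handed (so a half turn about x gives the same grasp; the last joint's range is limited). The gripper opens to 88 mm and grips with 3 to 60 N. Pads are 18 mm wide; open, the fingers measure 123 mm over their backs; the gripper's body (75 mm by 187 mm) begins 45 mm behind the grasp point.
Start: joints at [1.31, 0.264, 1.604, -0, 1.274, -0.037], TCP at [0.15, 0.658, 0.239] pointing down, gripper open.
Joint ranges: [-2.63, 2.63], [-0.94, 2.18], [0.31, 2.57], [-1.31, 4.45], [0, 2.66], [-2.55, 2.55]. Speed limits (rad/s): [2.57, 2.57, 3.14, 3.14, 3.14, 3.14].

## Interface

Orientations are given as a rotation vector (axis times angle).
In Python, from cell import manip, inverse_kinematics, cams, order gives the robot as it stands. Calls block until the motion is done:
- manip.move_pose(position, orientation): joint-space move of the TCP to a pose.
- manip.move_linear(position, rate=0.15, rot=None): straight line of the TCP; rot=None keeps the orientation; rate is the mean speed in m/s.
- manip.set_joints(angles): joint-space move.
- manip.set_gripper(opening, force=None): finger opening in m; force is the grip in N (None keeps the last); returns when the fingers have stopped.
- manip.dwell(seconds).
- inverse_kinematics(position, orientation): joint angles nearest the present ones, or None.
- manip.state(): the state.
- cams.capture(name): name is "scene" or "top" or "wrist"; returns a dict with "image" (480x640x3 uint8, blue, green, red), "z_map" (480x640 float32, m along the optical axis (not along the pixel's ray), 0 where there is no reading), "intrinsics" (3x3 intrinsics, pixels), "position" and "orientation" of the camera in the world; the wrist camera has in their place "T_tool_cam" (4x4, takes a point from camera to tool coordinates, whose origin is the TCP and whose axes are the tool frame's). Camera axes: x right, y down, z forward; pixel columns grow to the right and rows downward; lengths in m; the calibration is good to about 2 mm. A picture is of the moment at which its call begins: read the wrist's pose just before it.
A pose or a line that the arm cannot do raises manip.IKError and nothing moves.
- order.close_job(): hands the job in, once; it reports no verdict.
The state is a dict: "clock": time; "joint_pos": joint angles; "joint_velocities": joint speeds; "tau": joint torques, N m; "tool_pos": TCP position; "tcp_rot": TCP orientation; "contact_force": force on the tool from outside, world axes, zero at the start; "moment": the same for the moment, N m; "gripper_width": finger opening in m.
Only numpy, scipy, OpenCV 4.12 (cv2) and the standard library are available. Lean on these libraries where they do the work, as an engineer would, in place of code of your own. Each camera call takes 0.05 s, during which the arm holds its last target.

## Task

Take the brown-capped spice jar out of its wooden rest and snap it sideways, foot towards the orange end stop but clear of its black buffer, down into both white spring clips of the grey rack. Then slide it along in the clips, foot first, until it meets the buffer, and press it home with a push of about 10 N. Feel your way: the jar must never bear on the end stop or on its seat with more than 20 N. Let go, and leave the green-capped jar, the glass and the honey jar alone.

Things in the scene. Friction and masses are not known exactly. Their poses are not given: they have to be found in the camera images.
- jar_mid (a point): Centre of the spice jar, a clear cylinder 44 mm across and 105 mm long with a green label and a dark brown cap. z runs along the jar from its foot (52.5 mm from this point) to its cap end (52.5 mm). It starts lying in the rest, its centre 31 mm over the worktop, weighs 0.07 to 0.16 kg, and its middle 50 mm are free to grasp across; a finger may reach to 20 mm below this point.
- jar: The same spice jar as a body; origin at the centre of its foot, z along the jar towards the cap.
- rest: Fixed wooden rest, 56 x 112 x 20 mm, two notched ribs 12 mm thick at y = +-42 mm on a 5 mm board; origin under its centre, y along the lying jar, +y to its cap.
- rack: Fixed grey rack, board 66 x 170 x 6 mm; origin on the worktop under the point half-way between the clips, z up, y along the lane away from the orange end stop, x across. Two white spring clips at y = +38 and -38 mm, each 10 mm long, of two sprung jaws that open outward; throat 39 mm wide at 46 mm height, lips flared to 52 mm across at 57 mm height. Clips are slippery (friction about 0.2).
- saddles: The two grey rigid seats at the bottom of the clips, 14 mm long, top 12 mm over the worktop, on which the jar comes to rest; origin and axes as the rack.
- lane (a point): Point of the lane axis half-way between the clips, 34 mm over the worktop, axes as the rack. The jar's centre is at this height, and over the axis, when it rests on the saddles. From 23 mm above that the clips resist, both together with 8 to 14 N at most, until about 9 mm above it they give way and draw the jar down. Lower it with its centre 7 to 14 mm towards +y of this point: clear of the buffer, and held by both clips.
- end_stop: Fixed orange end bracket at the -y end of the rack, 36 mm wide, 48 mm high; origin and axes as the rack. Through it passes an adjusting screw with a black buffer disc, 17 mm across, on the lane axis, that takes the jar's foot. It is rigid, and was set at an unknown place: its face stands anywhere from 2 to 12 mm out of the bracket towards +y. It has no pose here: see it or feel for it.
- bracket_face (a point): Point on the lane axis in the +y face of the orange bracket, behind the buffer, 34 mm over the worktop, 64 mm from the lane point towards -y; axes as the rack. The jar's centre thus ends 0.5 mm to +y of the lane point to 9.5 mm to -y of it. Sliding the seated jar in the clips takes under 5 N.
- green_jar: Bystander: standing spice jar with a green cap, 46 mm across, 106 mm high; origin at the centre of its foot.
- glass: Bystander: clear drinking glass, 80 mm across, 88 mm high; origin at the centre of its foot.
- honey: Bystander: honey jar with a green lid, 68 mm across, 84 mm high; origin at the centre of its foot.
Mind the look-alikes: they are no part of the job. Leave any blue or red look-alike of the jar alone.

How it is judged:
On the way, in this order (a step that is already met when the one before it is completed fails the run):
1. the jar is snapped down into both clips, its foot still short of the buffer (z of jar_mid in the frame of lane below 0.002 m and x of jar_mid in the frame of lane between -0.003 and 0.003 m and angle between the z axis of jar_mid and the y axis of lane, either way round below 0.06 rad and y of jar_mid in the frame of lane above 0.004 m), for 0.1 s.
2. the seated jar is pressed home against the end stop (at least 5 N) (z of jar_mid in the frame of lane below 0.002 m and x of jar_mid in the frame of lane between -0.003 and 0.003 m and angle between the z axis of jar_mid and the y axis of lane, either way round below 0.06 rad and contact force between jar and end_stop above 5 N), for 0.1 s.
At the end, for the whole second after the job is handed in: The jar rests in both clips, centre within 3 mm of the lane axis sideways and not more than 2 mm above it, axis along the lane within 0.06 rad, foot towards the stop, centre within the reach of the buffer's settings (12 mm to -y to 2 mm to +y of the lane point), released and still (z of jar_mid in the frame of lane below 0.002 m and x of jar_mid in the frame of lane between -0.003 and 0.003 m and angle between the z axis of jar_mid and the y axis of lane, either way round below 0.06 rad and y of jar_mid in the frame of lane between -0.012 and 0.002 m and y of jar in the frame of lane below -0.045 m and linear speed of jar below 0.02 m/s); the robot touches nothing.
It fails at once if the jar bears on the end stop with more than 20 N (contact force between jar and end_stop above 20 N).
It fails at once if the jar bears on the saddles under it with more than 20 N (contact force between jar and saddles above 20 N).
It fails at once if the green-capped jar is knocked over or shifted by more than 20 mm (distance of green_jar from where it was at the start of the episode above 0.02 m or angle between green_jar's own z axis and vertical above 0.3 rad).
It fails at once if the drinking glass is knocked over or shifted by more than 20 mm (distance of glass from where it was at the start of the episode above 0.02 m or angle between glass's own z axis and vertical above 0.3 rad).
It fails at once if the honey jar is knocked over or shifted by more than 20 mm (distance of honey from where it was at the start of the episode above 0.02 m or angle between honey's own z axis and vertical above 0.3 rad).
It also fails if it takes over 67 s, if anything falls off the work surface, if the arm or the gripper's body presses on something with over 40 N, if the wrist force passes 120 N, or if a joint passes its speed limit or range.

## Working session

There is one attempt and no reset: what is moved stays moved. The work goes in short steps, each a Python script; the robot and the scene stay as the last script left them, time stands still between calls to the robot, and variables do not carry over. Pictures are saved under pics/ and viewed, and the job is handed in when it is done.

```bash
ls; mkdir -p pics
python3 - <<'E'
from cell import manip,cams
import cv2,numpy as np
print(manip.state())
for n in ["scene","top"]:
    c=cams.capture(n); cv2.imwrite(f"pics/{n}0.png",c["image"]); np.savez(f"{n}0.npz",**c)
    print(n,c["position"],c["orientation"],c["intrinsics"])
E
```

```text
pics
{'clock': 0.0, 'joint_pos': array([ 1.31007074e+00,  2.64763753e-01,  1.60537419e+00, -1.33797869e-05,
        1.27367622e+00, -3.69210369e-02]), 'joint_velocities': array([ 6.99382970e-04,  5.85390539e-04, -3.77416966e-05,  5.07158950e-04,
        3.97165972e-04,  4.38158571e-04]), 'tau': array([-3.70656664e-03, -5.02109170e+01, -3.56864870e+01,  7.25991838e-02,
        2.96720036e-02, -2.01453040e-04]), 'tool_pos': array([0.14964771, 0.65747782, 0.23738075]), 'tcp_rot': array([ 0.17398391,  1.56396152, -0.17744391]), 'contact_force': array([-0.40336935, -0.83949534,  0.05175231]), 'moment': array([-0.00578703, -0.02727571,  0.02048282]), 'gripper_width': 0.08809057762871336}
scene [-0.24856046 -0.40162586  0.98017283] [-2.09096562  1.26600347 -0.49262926] [[604.07735516   0.         320.60917031]
 [  0.         604.07735516 241.63887185]
 [  0.           0.           1.        ]]
top [0.42672858 0.03234328 1.00500247] [-2.15471761  2.18352076 -0.08979031] [[453.73725543   0.         317.46433603]
 [  0.         453.73725543 239.21867358]
 [  0.           0.           1.        ]]
```

View pics/scene0.png

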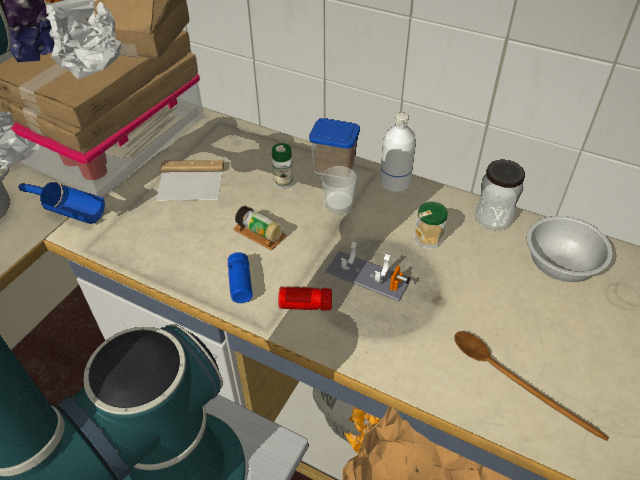

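View pics/top0.png

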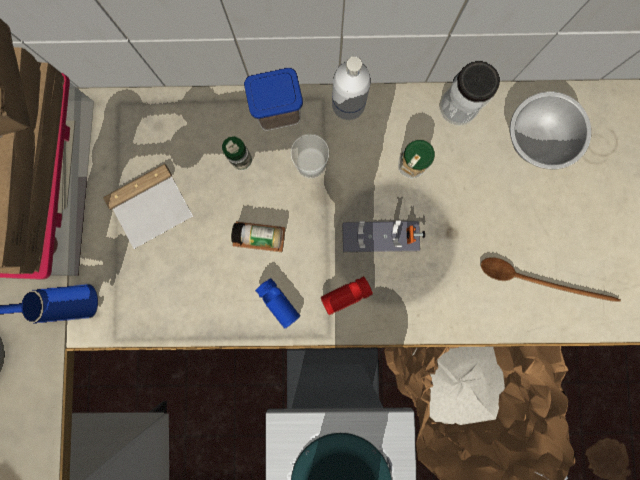

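```bash
cat > h.py <<'E'
import numpy as np,cv2
from scipy.spatial.transform import Rotation as R
def cloud(c,T=None):
    z=np.asarray(c["z_map"]);K=c["intrinsics"]
    v,u=np.mgrid[:480,:640]
    P=np.dstack([(u-K[0,2])/K[0,0]*z,(v-K[1,2])/K[1,1]*z,z])
    if T is None: return P@R.from_rotvec(c["orientation"]).as_matrix().T+c["position"]
    return P@T[:3,:3].T+T[:3,3]
E
python3 - <<'E'
from h import *
c=dict(np.load("top0.npz"));W=cloud(c)
im=c["image"]
a=cv2.resize(im[195:275,220:440],None,fx=3.6,fy=3.6,interpolation=cv2.INTER_CUBIC)
cv2.imwrite("pics/crop0.png",a)
s=dict(np.load("scene0.npz"));a=cv2.resize(s["image"][190:310,220:440],None,fx=3.6,fy=3.6,interpolation=cv2.INTER_CUBIC);cv2.imwrite("pics/crop1.png",a)
for n,(u,v) in dict(jar=(258,236),cap=(238,234),foot=(281,237),tab=(300,220),green=(235,145),glass=(310,155),honey=(418,152),rackL=(346,236),rackR=(415,246),blue=(278,303),red=(346,295)).items(): print(n,W[v,u].round(3))
# rack board pixels
m=(abs(W[...,2]-0.006)<0.004);hsv=cv2.cvtColor(im,cv2.COLOR_BGR2HSV)
E
```

```text
jar [0.524 0.167 0.054]
cap [0.529 0.209 0.051]
foot [0.524 0.121 0.022]
tab [0.564 0.08  0.001]
green [0.705 0.206 0.106]
glass [0.709 0.056 0.011]
honey [ 0.691 -0.169  0.085]
rackL [ 0.526 -0.021  0.007]
rackR [ 0.502 -0.173  0.007]
blue [0.383 0.126 0.047]
red [ 0.398 -0.017  0.044]
```

View pics/crop0.png

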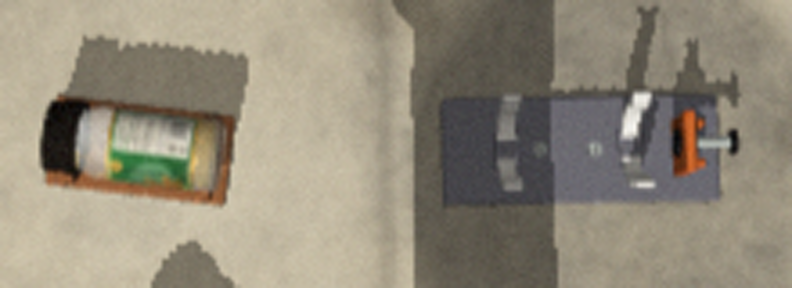

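View pics/crop1.png

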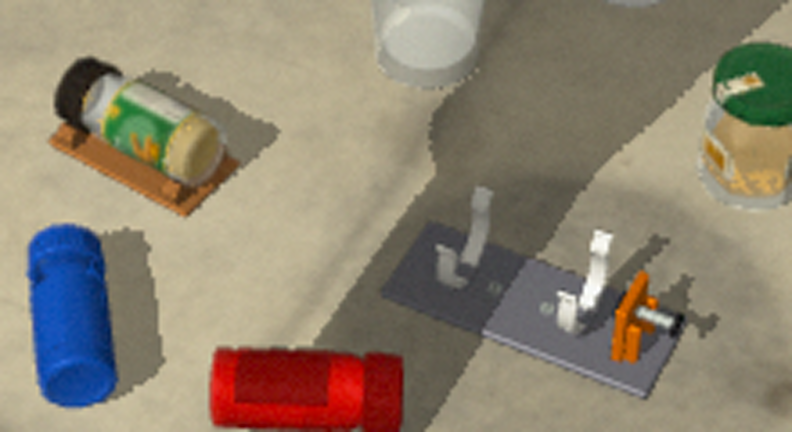

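```bash
cat >> h.py <<'E'
def rotv(t):
    "tool down, jaw (tool y) along world angle t"
    x=np.array([0,0,-1.]);y=np.array([np.cos(t),np.sin(t),0]);return R.from_matrix(np.column_stack([x,y,np.cross(x,y)])).as_rotvec()
def Tw(s):
    T=np.eye(4);T[:3,:3]=R.from_rotvec(s["tcp_rot"]).as_matrix();T[:3,3]=s["tool_pos"];return T
E
python3 - <<'E'
from h import *
from cell import *
print(R.from_rotvec(manip.state()["tcp_rot"]).as_matrix().round(2))
for t in (0,np.pi):
  for p in ([.52,.165,.25],[.52,-.09,.25],[.52,-.09,.03]):
    print(t,inverse_kinematics(p,rotv(t)))
c=cams.capture("wrist");print(c["T_tool_cam"],c["intrinsics"])
E
```

```text
[[-0.    0.22  0.98]
 [-0.    0.98 -0.22]
 [-1.   -0.   -0.  ]]
0 [ 2.61600956e-01  1.17476897e-02  1.86799682e+00 -4.44089210e-16
  1.26184814e+00  2.61600956e-01]
0 [-2.18579781e-01 -2.31593783e-02  1.90271470e+00 -4.44089210e-16
  1.26203733e+00 -2.18579781e-01]
0 [-2.18579781e-01  2.14576620e-01  2.09374980e+00 -4.44089210e-16
  8.33266235e-01 -2.18579781e-01]
3.141592653589793 None
3.141592653589793 None
3.141592653589793 None
[[-3.91690853e-04 -2.83868425e-01  9.58863162e-01 -1.46167384e-01]
 [ 9.99999820e-01  3.24386898e-04  5.04528695e-04 -2.22525117e-04]
 [-4.54262413e-04  9.58863187e-01  2.83868247e-01 -7.40392241e-02]
 [ 0.00000000e+00  0.00000000e+00  0.00000000e+00  1.00000000e+00]] [[426.07555008   0.         312.64387589]
 [  0.         426.07555008 242.53631793]
 [  0.           0.           1.        ]]
```

Run:
```python
from h import *
from cell import *
for n,p in (("rest",[.525,.20,.2]),("rack",[.52,-.06,.2])):
    manip.move_pose(p,rotv(0)); manip.dwell(.3)
    s=manip.state();c=cams.capture("wrist")
    np.savez(f"w_{n}.npz",Tt=Tw(s),**c);cv2.imwrite(f"pics/w_{n}.png",c["image"]);print(n,s["tool_pos"],s["clock"],s["contact_force"])
```

```text
rest [0.52489075 0.2005145  0.19998957] 2.575 [0.54113493 0.57072718 0.39639969]
rack [ 0.5201929  -0.05898287  0.19994619] 3.9417 [ 0.63810256 -0.51761437  0.47975551]
```

View pics/w_rest.png

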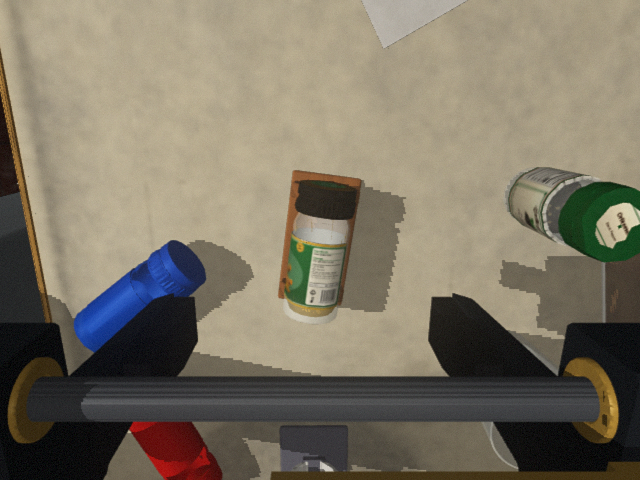

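View pics/w_rack.png

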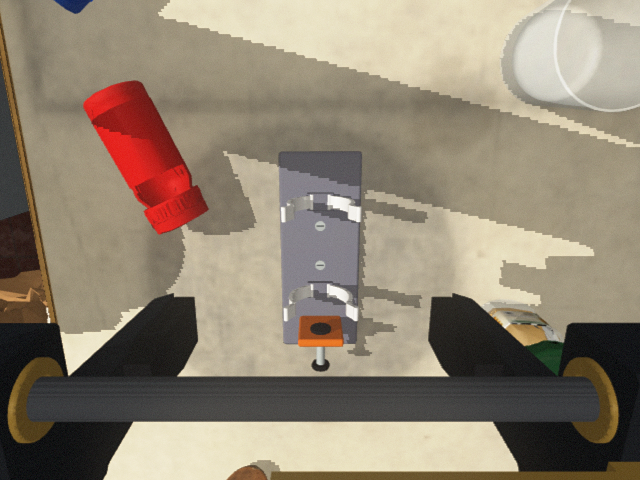

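```bash
cat > fit.py <<'E'
from h import *
from scipy.optimize import least_squares
def load(n):
    d=dict(np.load(n+".npz"));T=d["Tt"]@d["T_tool_cam"] if "Tt" in d else None
    return d,cloud(d,T),T
def onplane(d,T,uv,h):
    K=d["intrinsics"]
    if T is None:
        T=np.eye(4);T[:3,:3]=R.from_rotvec(d["orientation"]).as_matrix();T[:3,3]=d["position"]
    uv=np.asarray(uv,float).reshape(-1,2);r=np.c_[(uv-K[:2,2])/K[0,0],np.ones(len(uv))]@T[:3,:3].T
    return T[:3,3]+r*((h-T[2,3])/r[:,2])[:,None]
for n in ("w_rack","top0"):
    d,W,T=load(n);hsv=cv2.cvtColor(d["image"],cv2.COLOR_BGR2HSV)
    box=(abs(W[...,0]-.52)<.06)&(abs(W[...,1]+.09)<.12)
    m=box&(hsv[...,0]>105)&(hsv[...,0]<135)&(hsv[...,1]>20)
    m=cv2.morphologyEx(m.astype(np.uint8),cv2.MORPH_OPEN,np.ones((3,3)))
    k,l,st,_=cv2.connectedComponentsWithStats(m)
    b=max(range(1,k),key=lambda i:st[i,4]);print(n,st[1:,4])
    v,u=np.where(l>0) if 0 else np.where(np.isin(l,[i for i in range(1,k) if st[i,4]>30]))
    P=onplane(d,T,np.c_[u,v],.006)
    print(" board z med",np.median(W[v,u,2]))
    (cx,cy),sz,a=cv2.minAreaRect((P[:,:2]*1000).astype(np.float32));print(" rect",cx,cy,sz,a)
    vis=d["image"].copy();vis[m>0]=(0,0,255);cv2.imwrite(f"pics/m_{n}.png",vis)
    # clip tops
    q=box&(W[...,2]>.045)&(hsv[...,1]<40)
    Q=W[q];print(" clips pts",len(Q), Q.mean(0) if len(Q) else None)
    for y0 in (-.05,-.125):
        z=Q[abs(Q[:,1]-y0)<.02]; 
        if len(z): print("  ",len(z),z.min(0).round(4),z.max(0).round(4),np.median(z,0).round(4))
    o=box&(hsv[...,0]<15)&(hsv[...,1]>150)&(W[...,2]>.015);O=W[o];print(" orange",O.min(0),O.max(0),np.median(O[O[:,2]>.04],0))
    top=O[O[:,2]>.044]
    if len(top):print("  top",top.min(0),top.max(0),top.mean(0))
for n in ("w_rest","top0","scene0"):
    d,W,T=load(n)
    m=(abs(W[...,0]-.525)<.05)&(abs(W[...,1]-.167)<.075)&(W[...,2]>.033)
    P=W[m]
    hsv=cv2.cvtColor(d["image"],cv2.COLOR_BGR2HSV)[m]
    body=P
    f=lambda p:np.hypot((body[:,0]-p[0]-p[1]*(body[:,1]-.167))/np.sqrt(1+p[1]**2),body[:,2]-p[2])-.022
    r=least_squares(f,[.525,0,.031],loss="soft_l1",f_scale=.001)
    s=(body[:,1]-.167)
    print(n,len(P),"x,slope,z",r.x,"rms",np.sqrt(np.mean(f(r.x)**2)),"y ext",np.percentile(P[:,1],[0,1,99,100]))
E
python3 fit.py
```

```text
w_rack [6]
 board z med nan
 rect 0.0 0.0 (0.0, 0.0) 0.0
 clips pts 43026 [ 0.51974778 -0.04010447  0.26663055]
   39659 [ 0.46   -0.07    0.0451] [ 0.58   -0.03    0.2894] [ 0.5188 -0.036   0.28  ]
   364 [ 0.4981 -0.1321  0.0454] [ 0.5535 -0.1211  0.0589] [ 0.545  -0.1257  0.0539]
 orange [ 0.50802101 -0.15994324  0.01505953] [0.5782516  0.01416977 0.34612175] [ 0.52454988 -0.15365558  0.04742276]
  top [ 0.50802101 -0.15994324  0.04403199] [0.5782516  0.01416977 0.34612175] [ 0.52495657 -0.13993682  0.07412299]
  return _methods._mean(a, axis=axis, dtype=dtype,
  ret = ret.dtype.type(ret / rcount)
Traceback (most recent call last):
  File "fit.py", line 18, in <module>
    b=max(range(1,k),key=lambda i:st[i,4]);print(n,st[1:,4])
ValueError: max() iterable argument is empty
```

```bash
python3 - <<'E'
from h import *
for n,p in (("w_rack",[(320,180),(300,250),(320,165),(380,250),(340,320)]),("top0",[(350,240),(382,240),(330,240),(400,250)])):
    d=np.load(n+".npz");h=cv2.cvtColor(d["image"],cv2.COLOR_BGR2HSV)
    print(n,[(h[v,u].tolist(),d["image"][v,u].tolist()) for u,v in p])
E
sed -i 's/(hsv\[...,0\]>105)&(hsv\[...,0\]<135)&(hsv\[...,1\]>20)/BL/; s/    box=/    im=d["image"].astype(int);BL=(im[...,0]-im[...,2]>2)\&(W[...,2]<.02);\n    box=(W[...,2]<.07)\&/; s/b=max.*;print/print/' fit.py; python3 fit.py
```

```text
w_rack [([129, 13, 141], [141, 134, 136]), ([142, 20, 137], [137, 126, 134]), ([150, 14, 89], [89, 84, 89]), ([22, 48, 176], [143, 167, 176]), ([9, 165, 111], [39, 61, 111])]
top0 [([130, 10, 75], [75, 72, 73]), ([126, 11, 115], [115, 110, 111]), ([22, 44, 169], [140, 161, 169]), ([145, 13, 115], [115, 109, 114])]
w_rack [  15    9  767    9    9    9    9  125   72  667    9   12   21   49
   12   31    9   25   12   21   59    9    9   31    9    9  379 1192
    9    9   12   12   29   21    9   14   12    9]
 board z med 0.006145300828059613
 rect 525.2401733398438 -76.64778900146484 (62.29855728149414, 96.350341796875) 1.1866910457611084
 clips pts 772 [ 0.52585753 -0.08591316  0.0536965 ]
   408 [ 0.4972 -0.056   0.0451] [ 0.553  -0.0454  0.0592] [ 0.5446 -0.0502  0.054 ]
   364 [ 0.4981 -0.1321  0.0454] [ 0.5535 -0.1211  0.0589] [ 0.545  -0.1257  0.0539]
 orange [ 0.50802101 -0.15994324  0.01505953] [ 0.54318669 -0.14863675  0.0497182 ] [ 0.5254121  -0.15394057  0.04729161]
  top [ 0.50802101 -0.15994324  0.04403199] [ 0.54277546 -0.15173721  0.0497182 ] [ 0.52539269 -0.1551305
[... 356 characters left out ...]
55] [ 0.5509 -0.123   0.0611] [ 0.5446 -0.1278  0.0549]
 orange [ 0.50676068 -0.16775233  0.01836963] [ 0.54102721 -0.151454    0.05186318] [ 0.52228558 -0.15641339  0.04851027]
  top [ 0.50703846 -0.16109251  0.04549224] [ 0.54102721 -0.15373331  0.05186318] [ 0.52322952 -0.15694973  0.04885018]
w_rest 45273 x,slope,z [-0.76507529 25.59665972  0.25959034] rms 0.08075801956214308 y ext [0.12006911 0.13015177 0.229796   0.23522999]
top0 987 x,slope,z [0.52700489 0.14209185 0.03164871] rms 0.0016036282382494015 y ext [0.11753109 0.12040434 0.22390568 0.2258691 ]
scene0 740 x,slope,z [0.52686945 0.13663201 0.02917958] rms 0.0028824781455025895 y ext [0.11944946 0.12100851 0.22541944 0.22696008]
```

```bash
cat > fit2.py <<'E'
import io,contextlib
with contextlib.redirect_stdout(io.StringIO()):
    exec(open("fit.py").read().split("for n in (")[0])
d,W,T=load("w_rack");hsv=cv2.cvtColor(d["image"],cv2.COLOR_BGR2HSV)
m=(abs(W[...,0]-.525)<.05)&(abs(W[...,1]+.09)<.105)&(W[...,2]<.07)&(hsv[...,1]<30)&(W[...,2]>.0035)
m=cv2.morphologyEx(m.astype(np.uint8),cv2.MORPH_OPEN,np.ones((5,5)))
k,l,st,_=cv2.connectedComponentsWithStats(m);print(st[1:,4])
vis=d["image"].copy();vis[m>0]=(0,0,255);cv2.imwrite("pics/m_rack.png",vis[100:380,200:440])
v,u=np.where(m>0)
# left/right edge lines per row
L=[];Rr=[]
for r in range(155,342):
    uu=u[(v==r)&(abs(W[r,u,2]-.006)<.003)]
    if len(uu)>5: L.append((uu.min()-.5,r));Rr.append((uu.max()+.5,r))
for e in (L,Rr):
    P=onplane(d,T,e,.006);p=np.polyfit(P[:,1]+.089,P[:,0],1)
    for _ in range(5):
        res=P[:,0]-np.polyval(p,P[:,1]+.089);k=abs(res)<.0015;p=np.polyfit(P[k,1]+.089,P[k,0],1)
    print("edge slope,x",p,k.sum(),len(k))
print("top edge y",onplane(d,T,[(u[v==vv].mean(),vv-.5) for vv in [v.min()]],.006))
for n in ("w_rest","top0","scene0"):
    d,W,T=load(n)
    m=(abs(W[...,0]-.525)<.05)&(abs(W[...,1]-.167)<.08)&(W[...,2]>.036)&(W[...,2]<.07)
    P=W[m];f=lambda p:np.hypot((P[:,0]-p[0]-p[1]*(P[:,1]-.167))/np.sqrt(1+p[1]**2),P[:,2]-p[2])-.022
    r=least_squares(f,[.525,.1,.031],loss="soft_l1",f_scale=.001)
    a=np.array([r.x[1],1])/np.hypot(1,r.x[1]);s=(P[:,:2]-[r.x[0],.167])@a
    print(n,len(P),r.x,np.sqrt(np.mean(f(r.x)**2)),"s ext",np.percentile(s,[0,.5,99.5,100]).round(4))
    hi=P[:,2]>.046; print("   ridge fit",np.polyfit(P[hi,1]-.167,P[hi,0],1))
E
python3 fit2.py
```

```text
[13672   134]
edge slope,x [-0.00627018  0.4926678 ] 178 184
edge slope,x [-0.00523113  0.55792991] 154 184
top edge y [[ 0.54068465 -0.01119608  0.006     ]]
w_rest 7523 [0.52731841 0.13399532 0.03099508] 0.001517366620600869 s ext [-0.0463 -0.044   0.0594  0.0598]
   ridge fit [0.11857306 0.52715632]
top0 970 [0.52701926 0.14139109 0.03165376] 0.0016077781053563099 s ext [-0.0479 -0.0471  0.0566  0.0574]
   ridge fit [0.12660492 0.52643077]
scene0 678 [0.52680678 0.13337964 0.02923321] 0.002618014426764495 s ext [-0.0469 -0.0464  0.0583  0.0607]
   ridge fit [0.1151184  0.52420739]
```

View pics/m_rack.png

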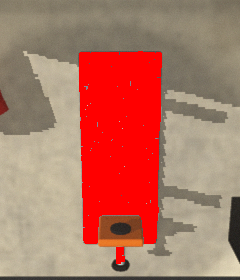

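Run:
```python
from h import *
from cell import *
t=-.133;p=np.array([.5282,.1735,.012])
manip.move_pose(p+[0,0,.09],rotv(t))
manip.move_linear(p,rate=.08); manip.dwell(.3)
s=manip.state();print(s["tool_pos"],s["contact_force"],s["moment"],s["clock"])
manip.set_gripper(.044-.004,force=30);manip.dwell(.3)
s=manip.state();print(s["tool_pos"],s["contact_force"],s["moment"],s["gripper_width"],s["clock"])
c=cams.capture("top");cv2.imwrite("pics/grasp.png",cv2.resize(c["image"][180:300,180:360],None,fx=4,fy=4))
c=cams.capture("wrist");cv2.imwrite("pics/graspw.png",c["image"])
```

```text
[0.52846019 0.17356897 0.01238694] [ 0.30219942  0.56218452 -0.031028  ] [-0.04029487  0.09152937 -0.01803303] 6.5583
[0.5288805  0.17356433 0.0122815 ] [3.4233294  0.21842775 0.11012796] [-0.13662135 -0.47536844  0.06855797] 0.04293596493052774 7.6083
```

View pics/graspw.png

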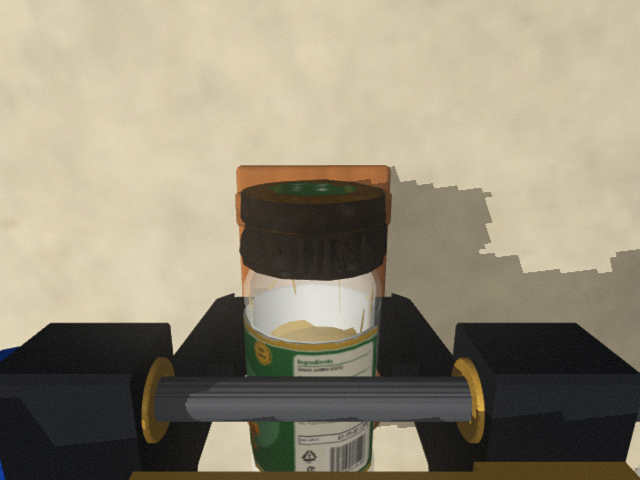

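Run:
```python
from h import *
from cell import *
s=manip.state();p=np.array(s["tool_pos"])
manip.move_linear([.5285,.1735,.11],rate=.1);manip.dwell(.2)
s=manip.state();print(s["tool_pos"],s["contact_force"],s["moment"],s["gripper_width"])
manip.move_linear([.5257,-.0782,.11],rate=.18,rot=rotv(.006))
manip.move_linear([.5257,-.0782,.060],rate=.1);manip.dwell(.3)
s=manip.state();print(s["tool_pos"],s["contact_force"],s["moment"],s["gripper_width"],s["clock"])
np.savez("st.npz",f0=s["contact_force"],m0=s["moment"])
for n in ("top","wrist","scene"):
    s=manip.state();c=cams.capture(n);np.savez(f"h_{n}.npz",**({"Tt":Tw(s)} if n=="wrist" else {}),**c)
    i=c["image"]
    if n=="top": i=cv2.resize(i[180:300,310:470],None,fx=4,fy=4)
    if n=="scene": i=cv2.resize(i[200:320,290:450],None,fx=4,fy=4)
    cv2.imwrite(f"pics/h_{n}.png",i)
```

```text
[0.52796221 0.17332849 0.10916533] [-0.80304865  0.20475472 -1.02835072] [-0.07481576  0.08049656  0.01315861] 0.04316370023897088
[ 0.5262306  -0.07832622  0.06070549] [ 0.21509133 -0.78817615 -1.18197416] [-0.01752297  0.05457167 -0.02801664] 0.043077250101664605 11.5417
```

View pics/h_top.png

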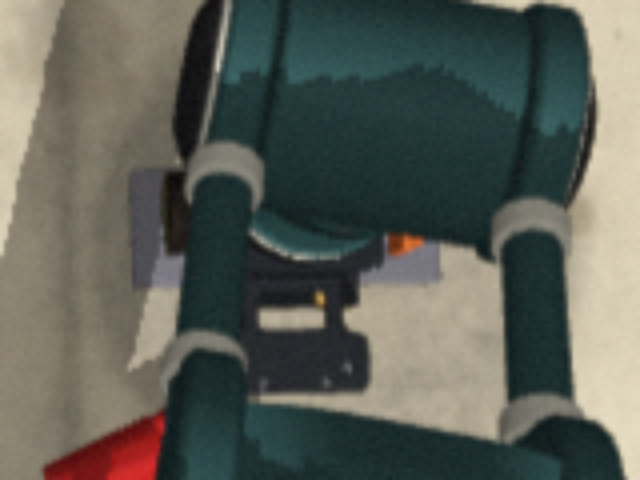

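View pics/h_scene.png

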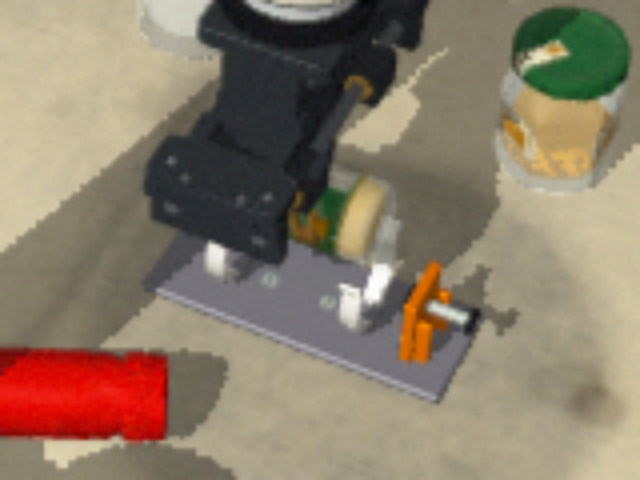

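View pics/h_wrist.png

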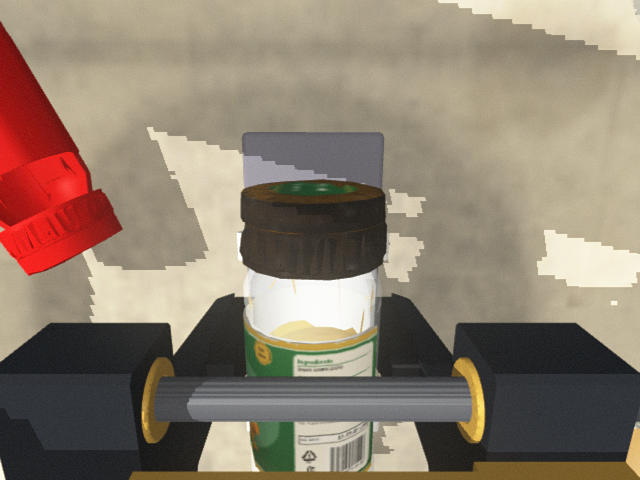

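Run:
```python
from h import *
from cell import *
f0=np.load("st.npz")["f0"]
manip.set_gripper(.040,force=45)
x,y=.5255,-.0782
z=.055;seat=.0153;log=[]
while z>seat+.0005:
    z-=.001 if z>.0225 else .0005
    manip.move_linear([x,y,z],rate=.03 if z>.042 else .02)
    manip.dwell(.05)
    s=manip.state();f=s["contact_force"]-f0;print(round(z,4),s["tool_pos"].round(4),f.round(1),s["moment"].round(2),round(s["clock"],1))
    if z<.0225 and f[2]>2: print("contact");break
    if f[2]>25 or np.hypot(*f[:2])>12: print("stop");break
print(manip.state()["gripper_width"])
```

```text
0.054 [ 0.5252 -0.0782  0.0537] [0.6 1.9 0.7] [-0.03  0.05  0.  ] 12.3
0.053 [ 0.5255 -0.0782  0.053 ] [ 0.   1.1 -0.3] [-0.06  0.05 -0.01] 12.6
0.052 [ 0.5255 -0.0782  0.052 ] [-0.3  0.1  0. ] [-0.08  0.07  0.01] 12.9
0.051 [ 0.5254 -0.0782  0.0509] [-0.2  0.4  0.2] [-0.07  0.08  0.  ] 13.2
0.05 [ 0.5255 -0.0782  0.0499] [-0.6  1.3  1.3] [-0.04  0.09 -0.01] 13.5
0.049 [ 0.5255 -0.0782  0.0489] [-0.5  1.2 -0.2] [-0.09  0.06 -0.02] 13.8
0.048 [ 0.5254 -0.0782  0.0479] [-0.2  1.  -0. ] [-0.09  0.08 -0.01] 14.1
0.047 [ 0.5255 -0.0782  0.047 ] [-0.2  0.8  0.6] [-0.08  0.03 -0.02] 14.4
0.046 [ 0.5254 -0.0782  0.0459] [-0.2  1.1  0.6] [-0.05  0.02  0.02] 14.7
0.045 [ 0.5254 -0.0782  0.0449] [-0.7 -0.1  0.9] [-0.05  0.08  0.01] 15.0
0.044 [ 0.5255 -0.0782  0.044 ] [-0.4 -0.   0.5] [-0.07  0.11  0.07] 15.3
0.043 [ 0.5255 -0.0782  0.0429] [-0.6  0.8  0.6] [-0.12  0.1   0.02] 15.6
0.042 [ 0.5255 -0.0782  0.042 ] [-0.3  1.4 -0.1] [-0.03  0.04  0.03] 15.9
0.041 [ 0.5259 -0.0782  0.0412] [1.5 0.6 0.9] [-0.07 -0.11 -0.08] 16.2
0.04 [ 0.5261 -0.0783  0.0404] [2.  1.  2.1] [-0.06 -0.19 -0.07] 16.5
0
[... 657 characters left out ...]
7] 19.2
0.03 [ 0.5277 -0.0788  0.033 ] [-2.8  1.4 17.8] [-0.21  0.41 -0.02] 19.5
0.029 [ 0.5278 -0.0788  0.0321] [-3.   1.1 17.3] [-0.15  0.41 -0.03] 19.8
0.028 [ 0.5278 -0.0788  0.0311] [-2.2  1.1 16.4] [-0.2   0.35 -0.02] 20.1
0.027 [ 0.5277 -0.0788  0.03  ] [-2.8  0.8 17.7] [-0.23  0.4  -0.  ] 20.4
0.026 [ 0.5275 -0.0788  0.0288] [-2.2  0.9 16.7] [-0.27  0.38 -0.02] 20.7
0.025 [ 0.5273 -0.0788  0.0275] [-3.3  0.8 14.8] [-0.38  0.33 -0.04] 21.0
0.024 [ 0.5271 -0.0788  0.0263] [-1.8  0.6 14.3] [-0.33  0.3  -0.09] 21.3
0.023 [ 0.5269 -0.0788  0.025 ] [-2.   0.7 12.6] [-0.34  0.26  0.02] 21.6
0.022 [ 0.5266 -0.0787  0.0236] [-0.9  0.7  9.9] [-0.3   0.13 -0.02] 21.9
contact
0.04259584881267923
```

```bash
cat > down.py <<'E'
from h import *
from cell import *
f0=np.load("st.npz")["f0"]
x,y=.5255,-.0782
z=.022;fm=99
while z>.0125:
    z-=.0005
    manip.move_linear([x,y,z],rate=.02);manip.dwell(.06)
    a=[]
    for _ in range(3): s=manip.state();a.append(s["contact_force"]-f0);manip.dwell(.01)
    f=np.mean(a,0);print(round(z,4),s["tool_pos"].round(4),f.round(1),s["moment"].round(2),round(s["clock"],1))
    fm=min(fm,f[2])
    if f[2]>fm+2: print("rise");break
    if s["tool_pos"][2]<.0158: print("at seat est");break
for n in ("scene","wrist"):
    s=manip.state();c=cams.capture(n);np.savez(f"d_{n}.npz",**({"Tt":Tw(s)} if n=="wrist" else {}),**c)
    i=c["image"]
    if n=="scene": i=cv2.resize(i[200:320,290:450],None,fx=4,fy=4)
    cv2.imwrite(f"pics/d_{n}.png",i)
E
python3 down.py
```

```text
0.0215 [ 0.5265 -0.0787  0.0228] [-0.8  0.5  8.9] [-0.36  0.15  0.01] 22.2
0.021 [ 0.5264 -0.0786  0.0222] [-0.6  0.3  7.8] [-0.31  0.07 -0.01] 22.6
0.0205 [ 0.5262 -0.0785  0.0213] [-0.   0.1  6.7] [-0.29  0.01 -0.  ] 22.9
0.02 [ 0.5259 -0.0784  0.0203] [0.6 0.8 4.7] [-0.29 -0.14  0.01] 23.2
0.0195 [ 0.5257 -0.0783  0.0194] [ 2.1 -0.5  3.3] [-0.3  -0.27  0.  ] 23.6
0.019 [ 0.5256 -0.0782  0.0189] [ 3.  -0.   2.1] [-0.32 -0.42  0.  ] 23.9
0.0185 [ 0.5255 -0.0782  0.0184] [ 2.8 -0.4  2.1] [-0.39 -0.42  0.01] 24.2
0.018 [ 0.5256 -0.0781  0.0177] [ 5.4  0.3 -1.5] [-0.24 -0.7  -0.09] 24.6
0.0175 [ 0.5257 -0.078   0.0173] [ 5.2  1.2 -1.4] [-0.02 -0.73 -0.11] 24.9
0.017 [ 0.5258 -0.0779  0.0168] [ 6.   1.2 -1.6] [-0.01 -0.73 -0.01] 25.2
0.0165 [ 0.526  -0.0779  0.0163] [ 6.2  1.  -1.9] [ 0.04 -0.79  0.02] 25.6
0.016 [ 0.5261 -0.0779  0.016 ] [ 5.8  1.6 -1.9] [-0.04 -0.78 -0.09] 25.9
0.0155 [ 0.526  -0.0779  0.0155] [ 5.8  1.5 -0.2] [ 0.01 -0.72 -0.04] 26.2
at seat est
```

View pics/d_scene.png

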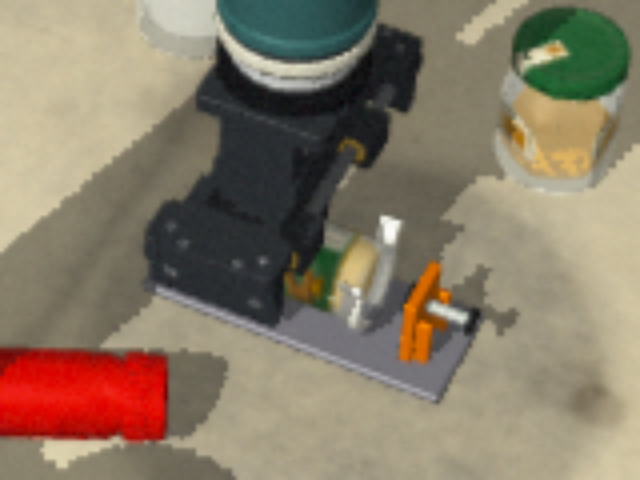

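View pics/d_wrist.png

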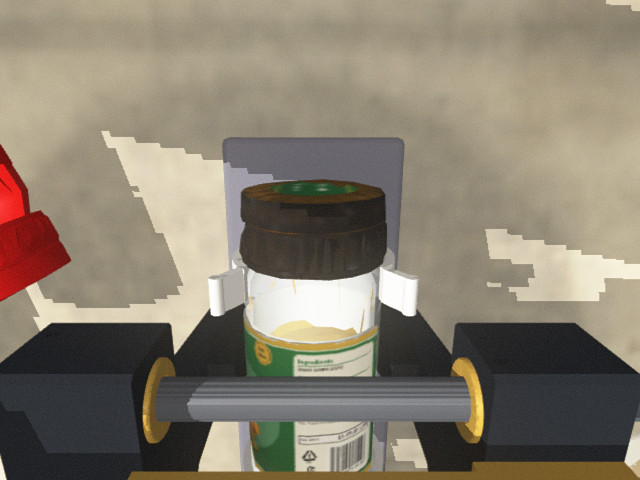

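```bash
cat > st.py <<'E'
from h import *
from cell import *
f0=np.load("st.npz")["f0"]
def go(x,y,z,rate=.02,p=True):
    manip.move_linear([x,y,z],rate=rate);manip.dwell(.06)
    a=[]
    for _ in range(3): s=manip.state();a.append(s["contact_force"]-f0);manip.dwell(.01)
    f=np.mean(a,0)
    if p: print(np.round([x,y,z],4),s["tool_pos"].round(4),f.round(1),s["moment"].round(2),round(s["clock"],1))
    return f,s
E
python3 - <<'E'
from st import *
x=.5255;z=.0155
for _ in range(5):
    x+=.0005;f,s=go(x,-.0782,z)
    if f[0]<1.5:break
fm=f[2]
for _ in range(5):
    z-=.0004;f,s=go(x,-.0782,z)
    if f[2]>fm+2 or f[2]>3: break
E
```

```text
[ 0.526  -0.0782  0.0155] [ 0.526  -0.078   0.0154] [ 4.6  1.9 -0.1] [ 0.08 -0.57 -0.04] 26.7
[ 0.5265 -0.0782  0.0155] [ 0.526  -0.078   0.0153] [2.5 2.3 0.6] [ 0.12 -0.34 -0.11] 27.0
[ 0.527  -0.0782  0.0155] [ 0.5261 -0.0781  0.0153] [-0.6  1.5  2.9] [ 0.05  0.18 -0.  ] 27.3
[ 0.527  -0.0782  0.0151] [ 0.5261 -0.0782  0.0152] [-3.1  1.9  6.3] [ 0.14  0.51 -0.01] 27.7
```

Run:
```python
from st import *
x=.5268;z=.0156;y=-.0782
f,s=go(x,y,z);base=f[1];sl=[]
hit=False
while y>-.1015:
    y-=.001 if y>-.0865 else .0005
    f,s=go(x,y,z)
    if f[2]>6 or abs(f[0])>8: print("lateral");break
    if not hit:
        if len(sl)>=3 and f[1]>np.median(sl[-6:])+3: hit=True;fr=np.median(sl[-6:]);print("contact, friction",fr)
        else: sl.append(f[1])
    if f[1]>16:break
    if hit and f[1]>fr+9: print("pressed");break
manip.dwell(.4)
s=manip.state();print(s["tool_pos"],s["contact_force"]-f0,s["clock"])
```

```text
[ 0.5268 -0.0782  0.0156] [ 0.5262 -0.0782  0.0153] [-1.9  0.6  1.9] [-0.11  0.32 -0.06] 28.0
[ 0.5268 -0.0792  0.0156] [ 0.5263 -0.0791  0.0153] [-2.8  1.6  1.3] [ 0.01  0.43 -0.04] 28.3
[ 0.5268 -0.0802  0.0156] [ 0.5263 -0.0801  0.0153] [-3.3  2.2  0.4] [ 0.05  0.52 -0.09] 28.7
[ 0.5268 -0.0812  0.0156] [ 0.5263 -0.0812  0.0153] [-4.1  2.   0.3] [ 0.06  0.62 -0.11] 29.0
[ 0.5268 -0.0822  0.0156] [ 0.5263 -0.0822  0.0153] [-4.5  2.1 -0.6] [ 0.07  0.75 -0.08] 29.3
[ 0.5268 -0.0832  0.0156] [ 0.5264 -0.0832  0.0154] [-5.   2.5 -1.3] [ 0.1   0.78 -0.08] 29.7
[ 0.5268 -0.0842  0.0156] [ 0.5264 -0.0841  0.0154] [-5.2  2.  -0.9] [ 0.13  0.81 -0.05] 30.0
[ 0.5268 -0.0852  0.0156] [ 0.5263 -0.0851  0.0154] [-5.7  2.1 -1. ] [ 0.15  0.81 -0.03] 30.3
[ 0.5268 -0.0862  0.0156] [ 0.5263 -0.0862  0.0154] [-5.4  2.  -0.1] [ 0.18  0.84 -0.09] 30.7
[ 0.5268 -0.0872  0.0156] [ 0.5264 -0.0871  0.0154] [-5.3  2.1 -0.8] [ 0.14  0.71 -0.07] 31.0
[ 0.5268 -0.0877  0.0156] [ 0.5264 -0.0876  0.0154] [-5.5  2.7 -0.6] [ 0.15  0.75 -0.09] 31.3
[ 0.5268 -0.0882  0.0156] [ 0.5264 -0.0881  0.0154] [-4.6  2.4 -1.
[... 1524 characters left out ...]
2] 37.0
[ 0.5268 -0.0967  0.0156] [ 0.5265 -0.0963  0.0154] [-4.5  3.5 -0.1] [ 0.32  0.76 -0.17] 37.3
[ 0.5268 -0.0972  0.0156] [ 0.5264 -0.0964  0.0154] [-4.5  5.7 -0.5] [ 0.66  0.7  -0.11] 37.7
contact, friction 2.6642097072730913
[ 0.5268 -0.0977  0.0156] [ 0.5264 -0.0964  0.0154] [-4.3  7.2 -0.8] [ 0.87  0.69 -0.08] 38.0
[ 0.5268 -0.0982  0.0156] [ 0.5264 -0.0964  0.0153] [-4.4  9.8 -0.1] [ 1.22  0.68 -0.1 ] 38.3
[ 0.5268 -0.0987  0.0156] [ 0.5264 -0.0964  0.0153] [-3.8 11.3  0.2] [ 1.51  0.59 -0.1 ] 38.7
[ 0.5268 -0.0992  0.0156] [ 0.5265 -0.0965  0.0153] [-4.4 13.4 -0.5] [ 1.8   0.53 -0.05] 39.0
pressed
[ 0.52645383 -0.09648356  0.01529411] [-3.91106126 13.34263321  0.72200554] 39.4083
```

Run:
```python
from st import *
go(.5262,-.0966,.0155)
manip.set_gripper(.085);manip.dwell(.2)
s=manip.state();print(s["tool_pos"],s["contact_force"],s["gripper_width"])
manip.move_linear([.526,-.0966,.2],rate=.12)
manip.move_pose([.525,-.06,.2],rotv(0.006));manip.dwell(.3)
s=manip.state();c=cams.capture("wrist");np.savez("e_wrist.npz",Tt=Tw(s),**c);cv2.imwrite("pics/e_wrist.png",c["image"]);
c=cams.capture("scene");np.savez("e_scene.npz",**c);cv2.imwrite("pics/e_scene.png",c["image"]);print(s["clock"])
d=np.load("e_wrist.npz");W=cloud(d,d["Tt"]@d["T_tool_cam"])
hsv=cv2.cvtColor(d["image"],cv2.COLOR_BGR2HSV)
m=(abs(W[...,0]-.526)<.03)&(abs(W[...,1]+.096)<.07)&(W[...,2]>.04)&(W[...,2]<.062)&~((abs(W[...,0]-.526)>.017))
P=W[m];from scipy.optimize import least_squares
f=lambda p:np.hypot((P[:,0]-p[0]-p[1]*(P[:,1]+.096)),P[:,2]-p[2])-.022
r=least_squares(f,[.526,0,.034],loss="soft_l1",f_scale=.001);print(r.x,np.percentile(P[:,1],[.5,99.5]))
```

```text
[ 0.5262 -0.0966  0.0155] [ 0.5264 -0.0964  0.0155] [-2.9  5.3 -1. ] [ 0.58  0.47 -0.02] 39.8
[ 0.52618082 -0.09658056  0.01545542] [-0.12023153 -0.05550319  0.3634784 ] 0.08466712230861886
43.0
[ 0.52541633 -0.00534863  0.03406391] [-0.15850892 -0.04332907]
```

View pics/e_wrist.png

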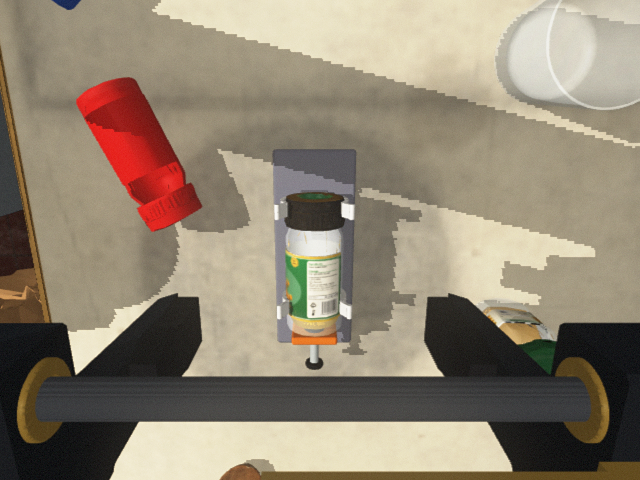

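View pics/e_scene.png

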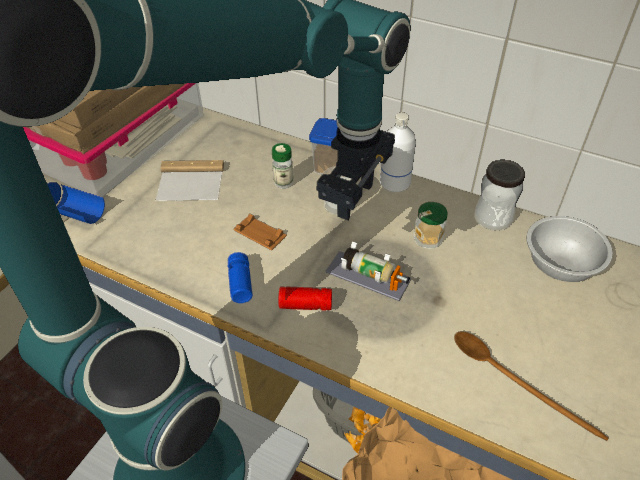

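The wrist image shows the jar seated in both clips, with the cap at (315,210) and the foot at (315,330) against the orange stop. The cylinder fit puts it at x 0.5254, z 0.0341 and slope -0.005, which is on the lane. The scene view shows the bystanders unmoved and the gripper clear.

```bash
python3 -c "
from cell import *
print(order.close_job())"
```

```text
the job is handed in; nothing more can be done
None
```

The brown-capped jar is snapped into both clips, pressed home against the buffer and released. I handed the job in at about 43 s of the 67 s allowed; no verdict was reported.

- **Snapping in:** I lowered the jar about 10 mm towards +y of the lane point, clear of the buffer. The clips resisted with up to about 18 N at the wrist, more than the 8 to 14 N stated. My hover zero was about 1 N off because of the jar's weight, and a sideways offset of about 1 mm may account for some of the rest. After I eased the jar sideways it seated at the expected height. The wrist force was at most about 6 N upward when it touched the seat.
- **Pressing home:** It slid with about 2.5 N of resistance and met the buffer with its centre about 7.7 mm to -y of the lane point. I pushed until the wrist read about 13.4 N, which is roughly 11 N on the stop, and held that for about 0.4 s. I then eased off before opening the gripper.
- **Last checks:** After release, the wrist camera's fit put the jar axis at z = 34.1 mm. It was within about 1 mm of the lane sideways and about 0.001 rad from its direction, with the foot towards the stop. In the scene picture the green-capped jar, glass, honey jar and the blue and red look-alikes appear unmoved, and the gripper is clear. I could not measure the force on the saddles directly, because the wrist does not sense the clips' own pull.

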